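# Unhook the T-hook from its yoke and bin both singly

## Task

The dark T-shaped lifting hook is still hooked under the bars of its small steel yoke: free it with a quarter turn and lift it out. Put the hook in the oblong grey bin and the yoke, standing on its base plate, in the square grey bin.

Things in the scene. Friction and masses are not known exactly. Their poses are not given: they have to be found in the camera images.
- hook_tang (a point): grip point of the loose T-hook (dark steel, 0.15 kg, 90 mm tall, upright in the yoke): middle of the flat tang at its top, 72 mm above its foot. Tang 30 mm wide along its x, 14 mm thick along its y, from 13 mm below to 18 mm above this point, top rounded; pinch its flat faces, closing along y. z up
- hook_centre (a point): the T-hook's axis half-way up, 45 mm above its foot; axes as hook_tang. Shank 12 mm round; at the foot two cross arms along x, parallel to the tang: 44 mm over all, 14 mm wide, 10 mm high, with 4 mm upturned tips. They stand on the yoke's base plate, across the slot (hook x along yoke y within 10 degrees), under both bars
- yoke_centre (a point): centre of the loose yoke (bright steel, 0.35 kg), 19 mm above its underside on the bench. 72 mm along x, 50 mm along y, 38 mm high: base plate 8 mm thick, end walls at both x ends, two bars along x (12 x 12 mm, tops at 38 mm) over the open middle. Grip it across the 50 mm width (y) on the bars' outer faces, once the hook is out
- yoke_slot (a point): middle of the yoke's slot, at the level of the bar tops; axes of the yoke. Slot between the bars 26 mm wide (y), 56 mm long (x), closed at the ends. Raised straight, the hook catches after 4 mm and drags the yoke along; 2 mm up it turns freely either way. It comes out upward with its arms along the slot (hook x along yoke x within 12 degrees, 5 mm)
- oblong_bin: oblong grey open bin, fixed, 120 mm along its x by 180 mm along its y, 26 mm high, walls 4 mm, floor 4 mm thick; origin at the centre of its underside, on the bench. For the hook
- square_bin: square grey open bin, fixed, 150 by 150 mm, 26 mm high, walls 4 mm, floor 4 mm thick; origin at the centre of its underside, on the bench. For the yoke
Not all that is in view belongs to the job. There is more than one size of the part that bears hook_tang; the job needs the larger.

How it is judged:
By the outcome, as a careful person would: the job done as asked, in the order asked, and still so for the second after the job is handed in, with the robot touching nothing.
It also fails if it takes over 54 s, if anything falls off the work surface, if the arm or the gripper's body presses on something with over 40 N, if the wrist force passes 120 N, or if a joint passes its speed limit or range.

## Robot

A 6-joint arm with a two-finger parallel gripper is mounted at the origin on a cart in front of the work surface, level with it; the furniture and walls round the work are solid. World frame = base frame: x ahead of the robot, y to its left, z up, the work surface at z = 0. Lengths are in m, angles in rad, forces in N, time in s.
With the tool pointing down it reaches from about 0.25 to 0.775 m from the base axis. Payload 4 kg.
Tool frame: the origin (TCP) lies at the very end of the fingers, on their centre line; the grasp point (between the pads) lies hold_point_z behind it (hold_point_z is the distance from the TCP to the grasp point, in m); z points along the fingers, y is the direction in which the jaws open and shut (so a half turn about z gives the same grasp; the last joint's range is limited). The gripper opens to 94 mm and grips with 3 to 60 N. Pads are 16 mm wide; open, the fingers measure 119 mm over their backs; the gripper's body (75 mm by 177 mm) begins 78 mm behind the grasp point.
Start: joints at [-1.409, 0.087, 1.371, -0, 1.684, -0.103], TCP at [0.144, -0.531, 0.206] pointing down, gripper open.
Joint ranges: [-3.1, 3.1], [-0.76, 2.03], [0.27, 2.55], [-1.08, 4.22], [0.17, 2.65], [-2.57, 2.57]. Speed limits (rad/s): [2.79, 2.79, 3.14, 3.14, 3.14, 3.14].

## Interface

Orientations are given as [roll, pitch, yaw] about the fixed x, y, z axes, in that order (R = Rz(yaw) Ry(pitch) Rx(roll)).
In Python, from bench import * gives the robot as it stands.
- The arm moves only by the tool step_arm, never from a script. Its argument "increments" is text: rows parted by semicolons, each of 6 numbers parted by spaces: the shift along the tool's x, y, z in cm, then the turn, a rotation vector about the tool's x, y, z in rad. A call has 1 to 5 rows; each row shifts and turns the commanded pose from where the row before left it, along the tool's axes as they then stand; what a row does not reach is not made up. A row lasts 1/10 s, in which the tool goes at most 50 mm and 8.59 degrees, less where a joint would pass 70% of its speed; a pose out of reach is approached as far as the arm can. A call is refused whole if a number of a shift passes 5 or a number of a turn 0.15, either way. A call with a gripper value outside its range is refused whole. "claw" is the gripper's target within -1 to 1 (shut at 1, half-way at 0, fully open at -1), set as the call begins (left out, the last holds). The fingers move at their own pace and stop on an object; the grip force is fixed at half the most. Time passes only in rows, so rows that do not move let the fingers close. It gives the time, the measured TCP pose, the force and the opening at its end, in the units of the state.
- get_obs(): the state, without advancing time (a new reading comes with each control period).
- snapshot(name): name is "scene" or "top" or "wrist"; returns the picture (384x512x3 uint8, red, green, blue); there is no depth.
- calibration(name): a dict with "camera_matrix" (3x3 intrinsics, pixels), "eye" and "orientation" of the camera in the world; the wrist camera has in their place "tool_from_camera" (4x4, takes a point from camera to tool coordinates, whose origin is the TCP and whose axes are the flange's). Camera axes: x right, y up, looking along -z (the intrinsics and any distortion apply to the point x, -y, -z); pixel columns grow to the right and rows downward; lengths in m; the calibration is good to about 2 mm. A picture is of the moment at which its call begins: read the wrist's pose just before it. calibration takes no time and is no camera call.
- close_job(): hands the job in, once; it reports no verdict.
The state is a dict: "time": time; "joint_positions": joint angles; "qvel": joint speeds; "joint_torque": joint torques, N m; "tool_pos": TCP position; "ee_rot": TCP orientation; "wrist_force": force on the tool from outside, world axes, zero at the start; "wrist_torque": the same for the moment, N m; "width": finger opening in m.
Only numpy, scipy, OpenCV 4.12 (cv2) and the standard library are available. Lean on these libraries where they do the work, as an engineer would, in place of code of your own. Each camera call takes 0.05 s, during which the arm holds its last target. There are 200 camera calls.

## Working session

There is one attempt and no reset: what is moved stays moved. The work goes in short steps, Python scripts to look and compute and a tool call to move; the robot and the scene stay as the last step left them, time stands still between calls to the robot, and variables do not carry over. Pictures are saved under pics/ and viewed, about 8 in all and at most 12, crops included, and the job is handed in when it is done.

Besides the shell and the picture viewer there is one more tool, called as name(argument=value, ...), one argument or row to a line, values as JSON. step_arm: Moves the arm, as the interface text tells. Its arguments: {"type":"object","properties":{"increments":{"type":"string"},"claw":{"type":"number"}},"required":["increments"]}

```bash
mkdir -p pics; ls; python3 - <<'E'
from bench import *
import cv2,numpy as np
for n in("scene","top"):
    cv2.imwrite(f"pics/{n}0.png",snapshot(n)[:,:,::-1])
for n in("scene","top","wrist"): print(n,calibration(n))
print(get_obs())
try: print(hold_point_z)
except Exception as e: print(e)
E
python3 -c "
import bench;print([x for x in dir(bench) if x[0]!='_'])"
```

```text
pics
scene {'camera_matrix': array([[350.26732104,   0.        , 251.89445826],
       [  0.        , 350.26732104, 191.12481006],
       [  0.        ,   0.        ,   1.        ]]), 'eye': array([0.14173255, 0.62741247, 0.55619648]), 'orientation': array([ 0.98296897,  0.01059382, -2.61773293])}
top {'camera_matrix': array([[369.07217983,   0.        , 260.57488703],
       [  0.        , 369.07217983, 192.52712734],
       [  0.        ,   0.        ,   1.        ]]), 'eye': array([0.41515993, 0.01665944, 0.95071211]), 'orientation': array([ 0.06753759, -0.02091858, -1.56954418])}
wrist {'camera_matrix': array([[278.38982889,   0.        , 252.20271553],
       [  0.        , 278.38982889, 191.14112434],
       [  0.        ,   0.        ,   1.        ]]), 'tool_from_camera': array([[ 2.30374177e-04,  9.61973770e-01,  2.73141746e-01,
         7.93291192e-02],
       [ 9.99999666e-01, -4.35816589e-04,  6.91472579e-04,
         3.14081405e-04],
       [ 7.84218188e-04,  2.73141495e-01, -9.61973549e-01,
        -1.79428492e-01],
       [ 0.00000000e+00,  0.00000000e+00,  0.00000000e+00,
         1.00000000e+00]])}
{'time': 0.1, 'joint_positions': array([-1.40912855e+00,  8.78778978e-02,  1.37209462e+00,  6.02488203e-06,
        1.68361110e+00, -1.03075197e-01]), 'qvel': array([ 5.35703232e-04,  1.34099076e-03, -3.22393378e-03,  1.45648552e-04,
       -8.85986212e-05,  7.50737456e-04]), 'joint_torque': array([ 2.03300769e-03, -3.41252840e+01, -3.03300834e+01,  7.20197009e-02,
        3.04408895e-02, -9.76221872e-05]), 'tool_pos': array([ 0.14384386, -0.53034112,  0.20442729]), 'ee_rot': array([-3.13961287e+00, -2.10811600e-04,  2.64743433e-01]), 'wrist_force': array([ 0.12468945, -0.47037913,  0.19940312]), 'wrist_torque': array([-0.01883714, -0.0263589 , -0.0059912 ]), 'width': 0.09397810212041831}
0.0188
['IKError', 'calibration', 'close_job', 'get_obs', 'hold_point_z', 'snapshot']
```

View pics/top0.png

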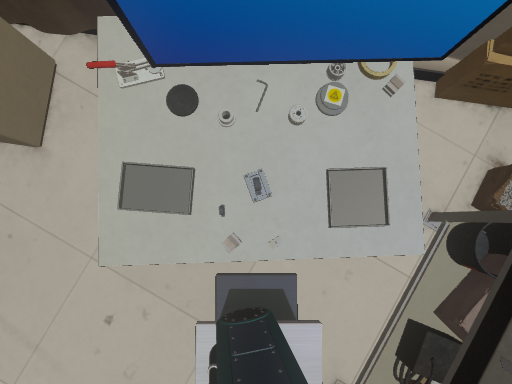

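View pics/scene0.png

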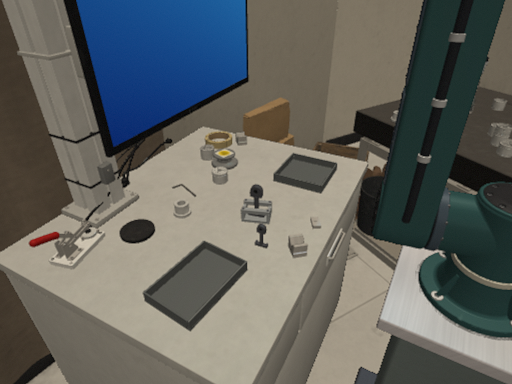

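The top view shows the yoke with the large hook at (257,186), the small loose hook at (222,210), the oblong bin at (157,188) and the square bin at (357,197). In the scene view the yoke and hook are at (257,205) and the small hook at (262,237). The two candidates for the hook are the one in the yoke (larger, wanted) and the loose one (smaller, a decoy). I'll check the choice in a close crop.

```bash
cat > h.py <<'E'
from bench import *
import numpy as np, cv2
from scipy.spatial.transform import Rotation as R
def cam(n,obs=None):
    c=calibration(n)
    if n=="wrist":
        T=np.eye(4);T[:3,:3]=R.from_euler("xyz",obs["ee_rot"]).as_matrix();T[:3,3]=obs["tool_pos"]
        M=T@c["tool_from_camera"];return c["camera_matrix"],M[:3,:3],M[:3,3]
    return c["camera_matrix"],R.from_euler("xyz",c["orientation"]).as_matrix(),c["eye"]
def ray(C,uv,z):
    K,Rm,e=C;d=np.linalg.solve(K,[uv[0],uv[1],1.]);d=Rm@(d*[1,-1,-1]);return e+d*(z-e[2])/d[2]
def proj(C,p):
    K,Rm,e=C;q=K@((Rm.T@(np.asarray(p)-e))*[1,-1,-1]);return q[:2]/q[2]
E
python3 - <<'E'
from h import *
t=cv2.imread("pics/top0.png");s=cv2.imread("pics/scene0.png")
a=cv2.resize(t[160:225,205:280],None,fx=5,fy=5,interpolation=2)
b=cv2.resize(s[170:255,215:290],None,fx=5,fy=5,interpolation=2)
im=np.zeros((430,760,3),np.uint8);im[:325,:375]=a;im[:425,380:755]=b
cv2.imwrite("pics/crop.png",im)
C=cam("top")
for n,c in dict(yoke=(257,186),ob1=(123,163),ob2=(195,168),ob3=(191,215),ob4=(118,209),s1=(327,168),s2=(386,167),s3=(389,227),s4=(329,227)).items():
    print(n,ray(C,c,.026).round(3))
E
```

```text
yoke [0.494 0.006 0.026]
ob1 [0.551 0.342 0.026]
ob2 [0.539 0.162 0.026]
ob3 [0.421 0.171 0.026]
ob4 [0.436 0.352 0.026]
s1 [ 0.54  -0.171  0.026]
s2 [ 0.544 -0.321  0.026]
s3 [ 0.392 -0.326  0.026]
s4 [ 0.392 -0.174  0.026]
```

View pics/crop.png

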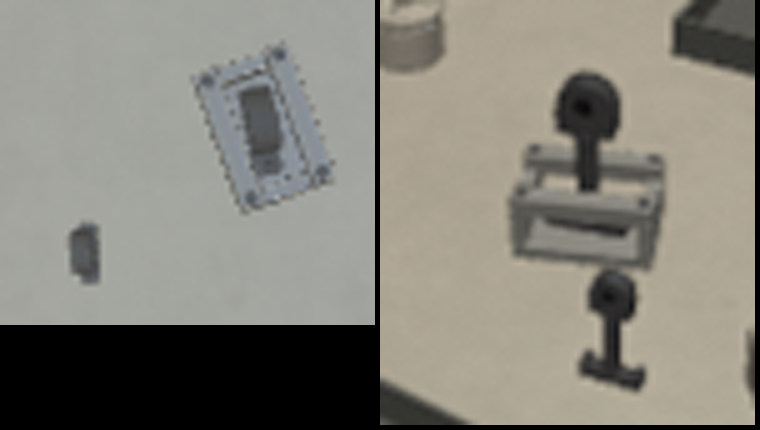

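The upper hook on the yoke is clearly the larger one. The tang looks closer to the slot direction than I expected, so I'll check it from close by with the wrist camera.

step_arm(
  increments="3.5 -3.3 0 0 0 0;3.5 -3.3 0 0 0 0;3.5 -3.3 0 0 0 0;3.5 -3.3 0 0 0 0;3.5 -3.3 0 0 0 0",
  claw=-1,
)

```text
time: 0.6
tool_pos: [0.2701, -0.3239, 0.205]
ee_rot: [-3.141, -0.0, 0.264]
wrist_force: [0.9, -0.3, 0.2]
width: 0.0937
```

step_arm(
  increments="3.5 -3.3 0 0 0 0;3.5 -3.3 0 0 0 0;3.5 -3.3 0 0 0 0;3.5 -3.3 0 0 0 0;3.5 -3.3 0 0 0 0",
)

```text
time: 1.1
tool_pos: [0.3958, -0.1188, 0.2052]
ee_rot: [3.141, -0.0, 0.265]
wrist_force: [0.8, 0.1, -1.1]
width: 0.0941
```

step_arm(
  increments="3.5 -3.3 0 0 0 0;3.5 -3.3 0 0 0 0;3.5 -3 0 0 0 0;0 0 0 0 0 0;0 0 0 0 0 0",
)

```text
time: 1.6
tool_pos: [0.4713, 0.0, 0.2047]
ee_rot: [-3.142, 0.002, 0.267]
wrist_force: [-0.2, -0.2, -0.6]
width: 0.0941
```

```bash
python3 - <<'E'
from h import *
import pickle
o=get_obs();w=snapshot("wrist");pickle.dump((o,w),open("w1.pkl","wb"))
t=snapshot("top")[:,:,::-1]
print(o["tool_pos"],o["ee_rot"])
cv2.imwrite("pics/w1.png",cv2.resize(w[:,:,::-1],(800,600),interpolation=2))
E
```

```text
[4.71286798e-01 2.53794175e-05 2.04652149e-01] [-3.14153127e+00  2.17565891e-03  2.67225100e-01]
```

View pics/w1.png

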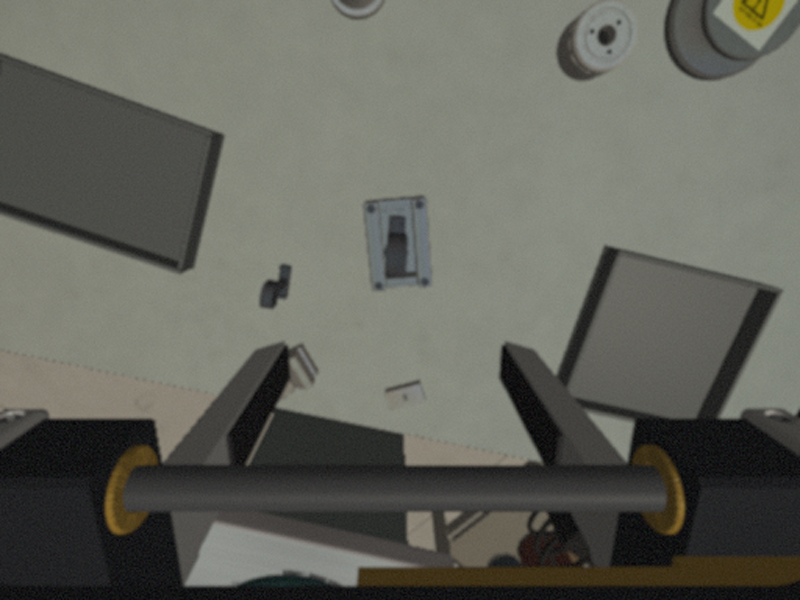

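```bash
python3 - <<'E'
from h import *
import pickle
o,w=pickle.load(open("w1.pkl","rb"))
c=cv2.resize(w[118:192,220:290,::-1],None,fx=8,fy=8,interpolation=2)
cv2.imwrite("pics/w1c.png",c)
E
```

```text
(no output)
```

View pics/w1c.png

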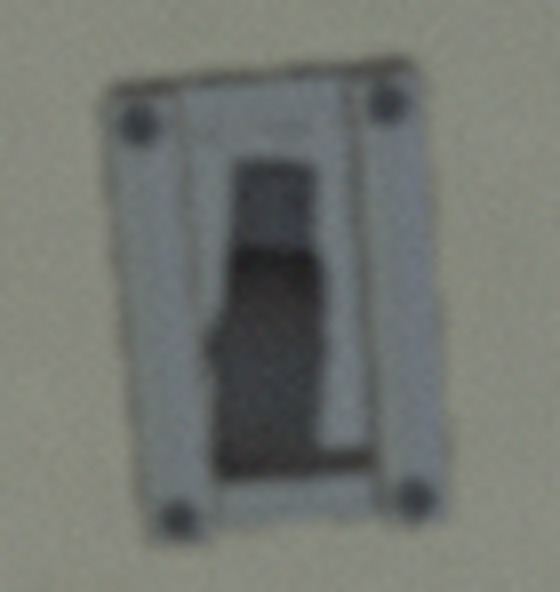

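Three views agree: the tang and an arm end lie along the slot, not across it as the description says. I'll fit both poses numerically.

```bash
cat > fit.py <<'E'
from h import *
import pickle
from scipy.optimize import differential_evolution
def box(x0,x1,y0,y1,z0,z1): return np.array([[x,y,z] for x in(x0,x1) for y in(y0,y1) for z in(z0,z1)])
def disc():
    a=np.linspace(0,2*np.pi,24)
    return np.array([[.015*np.cos(t),y,.075+.015*np.sin(t)] for t in a for y in(-.007,.007)])
a=np.linspace(0,2*np.pi,12)
PARTS=[box(-.022,.022,-.007,.007,0,.010),box(-.022,-.018,-.007,.007,0,.014),box(.018,.022,-.007,.007,0,.014),
 np.array([[.006*np.cos(t),.006*np.sin(t),z] for t in a for z in(.01,.06)]),disc()]
def mask(C,x,y,yaw,z0,shape,S=1,off=(0,0)):
    m=np.zeros(shape,np.uint8);Rm=R.from_euler("z",yaw).as_matrix()
    for P in PARTS:
        uv=np.array([proj(C,Rm@p+[x,y,z0]) for p in P])
        uv=((uv-off+.5)*S-.5)
        cv2.fillConvexPoly(m,cv2.convexHull(np.round(uv*16).astype(np.int32)),255,shift=4)
    return m>0
E
python3 - <<'E'
from fit import *
o,w=pickle.load(open("w1.pkl","rb"));C=cam("wrist",o)
S=8;off=np.array([220,118])
sc=np.array([[140,125],[387,103],[180,520],[415,497]])
P=np.array([ray(C,(s+.5)/S-.5+off,.038) for s in sc]);print("screws",P.round(4).tolist(),"ctr",P.mean(0))
v=(P[0]+P[1]-P[2]-P[3]);yy=np.arctan2(v[1],v[0]);print("yoke yaw",yy,np.degrees(yy),"screw spacing",np.linalg.norm(v)/2,np.linalg.norm(P[0]+P[2]-P[1]-P[3])/2)
crop=cv2.GaussianBlur(w[118:192,220:290],(0,0),.7);g=cv2.resize(crop,None,fx=4,fy=4,interpolation=2).mean(2)
# hook darkness mask inside slot only
print(np.percentile(g,[2,5,10,20,50]))
d=g<78
roi=np.zeros(g.shape,np.uint8);cv2.fillConvexPoly(roi,np.array([[95,75],[172,75],[185,232],[108,240]]),1)
d&=roi>0
f=lambda p:1-(lambda m:(m&d).sum()/max(1,(m|d).sum()))(mask(C,p[0],p[1],p[2],.008,g.shape,4,off))
c=P.mean(0)
r=differential_evolution(f,[(c[0]-.012,c[0]+.012),(c[1]-.012,c[1]+.012),(yy-.8,yy+.8)],seed=1,maxiter=40,popsize=10)
r2=differential_evolution(f,[(c[0]-.012,c[0]+.012),(c[1]-.012,c[1]+.012),(yy+1.2,yy+1.9)],seed=1,maxiter=40,popsize=10)
print("along",r.x,r.fun,np.degrees(r.x[2]-yy),"across",r2.x,r2.fun)
im=cv2.resize(w[118:192,220:290,::-1],None,fx=4,fy=4,interpolation=2)
pan=[]
for q in(r.x,r2.x):
    i=im.copy();cs,_=cv2.findContours(mask(C,*q,.008,g.shape,4,off).astype(np.uint8),0,1);cv2.drawContours(i,cs,-1,(0,0,255),1);pan.append(i)
cv2.imwrite("pics/fit1.png",np.hstack(pan))
Ct=cam("top");print("small hook",ray(Ct,(222,210),.03))
E
```

```text
screws [[0.5187, 0.0321, 0.038], [0.5318, -0.0033, 0.038], [0.4603, 0.0104, 0.038], [0.4739, -0.0248, 0.038]] ctr [0.4961609  0.00361271 0.038     ]
yoke yaw 0.35539097764440847 20.362403096052798 screw spacing 0.062084115736352474 0.03775087065956955
[ 53.66666667  59.66666667  76.         104.33333333 128.        ]
along [0.49534946 0.00558861 0.2635321 ] 0.12592159157401994 -5.263125963192619 across [0.49141223 0.005854   2.23963306] 0.6081245962822077
small hook [0.43365606 0.09339577 0.03      ]
```

View pics/fit1.png

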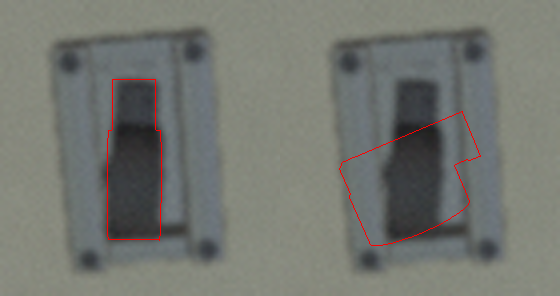

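The along-slot fit matches (error 0.13 against 0.61 for across): the hook's arms already lie along the slot, 5° off. A quarter turn now would lock it, so I'll grip it, lift carefully and check whether it comes free. The hook is at (0.495, 0.005) with yaw about 0.27.

step_arm(
  increments="2.4 0.15 2 0 0 0;0 0 3 0 0 0;0 0 3 0 0 0;0 0 3 0 0 0;0 0 2 0 0 0",
  claw=0,
)

```text
time: 2.2
tool_pos: [0.4933, 0.0024, 0.0733]
ee_rot: [-3.141, 0.003, 0.262]
wrist_force: [0.1, -0.1, 0.4]
width: 0.0571
```

step_arm(
  increments="0 0 1 0 0 0;0 0 1.1 0 0 0;0 0 0 0 0 0;0 0 0 0 0 0",
)

```text
time: 2.6
tool_pos: [0.4957, 0.0038, 0.0554]
ee_rot: [3.141, -0.001, 0.264]
wrist_force: [0.3, -0.0, 0.2]
width: 0.0467
```

step_arm(
  increments="0 0 0 0 0 0;0 0 0 0 0 0;0 0 0 0 0 0;0 0 0 0 0 0;0 0 0 0 0 0",
  claw=1,
)

```text
time: 3.1
tool_pos: [0.4954, 0.0043, 0.0548]
ee_rot: [3.141, -0.001, 0.265]
wrist_force: [-0.3, 1.1, 0.4]
width: 0.0162
```

step_arm(
  increments="0 0 0 0 0 0;0 0 0 0 0 0;0 0 0 0 0 0;0 0 0 0 0 0;0 0 0 0 0 0",
)

```text
time: 3.6
tool_pos: [0.4954, 0.0043, 0.0547]
ee_rot: [3.141, -0.001, 0.265]
wrist_force: [0.3, 0.9, 2.7]
width: 0.0159
```

step_arm(
  increments="0 0 -0.2 0 0 0;0 0 0 0 0 0;0 0 0 0 0 -0.06;0 0 0 0 0 0",
)

```text
time: 4.0
tool_pos: [0.4946, 0.0042, 0.0557]
ee_rot: [-3.141, 0.001, 0.325]
wrist_force: [0.3, 0.3, -1.4]
width: 0.016
```

```bash
python3 - <<'E'
from h import *
import pickle
o=get_obs();w=snapshot("wrist");pickle.dump((o,w),open("w2.pkl","wb"))
s=snapshot("scene")
print(o["tool_pos"],o["wrist_force"],o["wrist_torque"],o["width"])
a=cv2.resize(w[60:220,150:360,::-1],(420,320),interpolation=2)
b=cv2.resize(s[170:250,215:300,::-1],(340,320),interpolation=2)
cv2.imwrite("pics/w2.png",np.hstack([a,b]))
E
```

```text
[0.49456013 0.00416145 0.05573065] [ 0.33832629  0.33499113 -1.41844635] [ 0.0204352  -0.02190468 -0.02606006] 0.015994982218405746
```

View pics/w2.png

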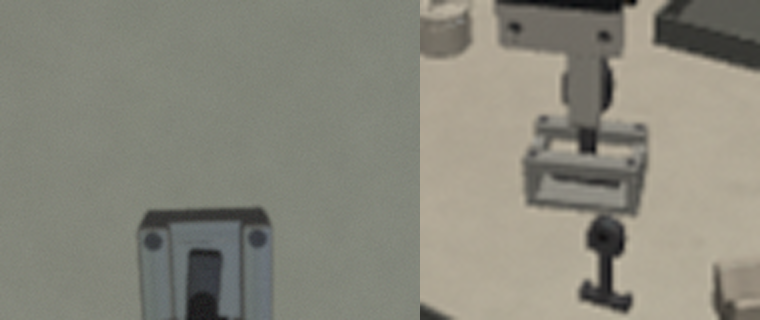

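The close views confirm the arms lie inside the slot, roughly centred (arm at x 204, slot centre at 207). Now lifting gently.

step_arm(
  increments="0 0 -0.4 0 0 -0.02;0 0 -0.4 0 0 0;0 0 -0.4 0 0 0;0 0 0 0 0 0",
)

```text
time: 4.5
tool_pos: [0.4959, 0.0041, 0.0696]
ee_rot: [3.141, -0.002, 0.345]
wrist_force: [-0.1, 0.7, -1.2]
width: 0.0161
```

step_arm(
  increments="0 0 -1 0 0 0;0 0 -1 0 0 0;0 0 -1 0 0 0;0 0 -1 0 0 0;0 0 0 0 0 0",
)

```text
time: 5.0
tool_pos: [0.4966, 0.0041, 0.111]
ee_rot: [3.14, -0.004, 0.345]
wrist_force: [0.2, -0.2, -1.0]
width: 0.0159
```

```bash
python3 - <<'E'
from h import *
import pickle
o=get_obs();w=snapshot("wrist");pickle.dump((o,w),open("w3.pkl","wb"))
s=snapshot("scene")
print(o["tool_pos"],o["wrist_force"],o["wrist_torque"],o["width"])
a=cv2.resize(w[60:220,150:360,::-1],(420,320),interpolation=2)
b=cv2.resize(s[150:250,215:300,::-1],(272,320),interpolation=2)
cv2.imwrite("pics/w3.png",np.hstack([a,b]))
E
```

```text
[0.49661485 0.00407915 0.11096429] [ 0.1875729  -0.24897646 -0.98098416] [-0.02544751 -0.00683548  0.01466782] 0.01591867542277625
```

View pics/w3.png

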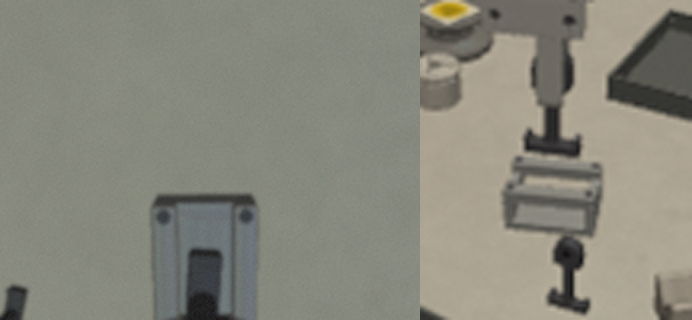

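The hook is out (foot clear of the yoke in the scene view) and the yoke has stayed put. Carrying it to the oblong bin.

step_arm(
  increments="0 0 -2.5 0 0 0;0 0 -2 0 0 0;1.27 -4 0 0 0 0;1.27 -4 0 0 0 0;1.27 -4 0 0 0 0",
)

```text
time: 5.6
tool_pos: [0.49, 0.131, 0.153]
ee_rot: [-3.142, 0.001, 0.343]
wrist_force: [0.8, 0.3, -1.0]
width: 0.0158
```

step_arm(
  increments="1.27 -4 0 0 0 0;1.27 -4 0 0 0 0;1.27 -4 0 0 0 0;0 0 0 0 0 0.14;0 0 0 0 0 0.14",
)

```text
time: 6.1
tool_pos: [0.4848, 0.2572, 0.1522]
ee_rot: [3.141, 0.002, 0.062]
wrist_force: [-0.2, 0.5, -0.8]
width: 0.0161
```

step_arm(
  increments="0 0 2 0 0 0.14;0 0 2.5 0 0 0;0 0 2 0 0 0;0 0 1.5 0 0 0;0 0 0 0 0 0",
)

```text
time: 6.6
tool_pos: [0.4836, 0.2549, 0.0701]
ee_rot: [3.139, 0.006, -0.075]
wrist_force: [-0.7, -0.4, -2.4]
width: 0.0159
```

```bash
python3 - <<'E'
from h import *
o=get_obs();s=snapshot("scene");t=snapshot("top")
print(o["tool_pos"],o["wrist_force"],o["ee_rot"])
cv2.imwrite("pics/s4.png",np.hstack([cv2.resize(s[180:340,100:300,::-1],(400,320)),cv2.resize(t[130:250,80:230,::-1],(400,320))]))
E
```

```text
[0.48358082 0.2549271  0.07006224] [-0.68621153 -0.37559868 -2.37104248] [ 3.13850979  0.00597155 -0.07521972]
```

View pics/s4.png

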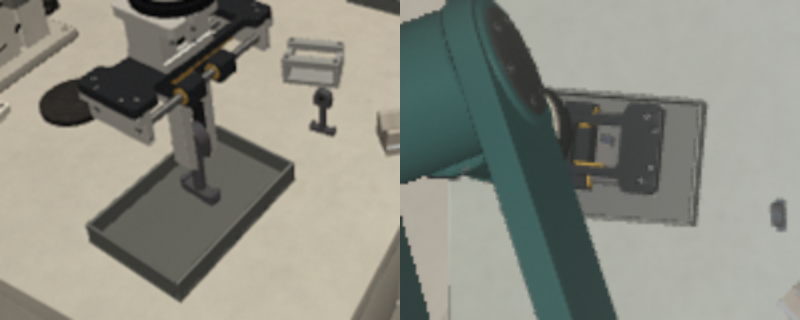

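The hook hangs upright over the middle of the oblong bin. Lowering it.

step_arm(
  increments="0 0 1 0 0 0;0 0 0.5 0 0 0;0 0 0.2 0 0 0;0 0 0.1 0 0 0;0 0 0 0 0 0",
)

```text
time: 7.2
tool_pos: [0.4858, 0.2558, 0.0555]
ee_rot: [3.142, -0.0, -0.075]
wrist_force: [-0.6, -0.6, -1.1]
width: 0.0164
```

step_arm(
  increments="0 0 0.1 0 0 0;0 0 0 0 0 0;0 0 0 0 0 0",
)

```text
time: 7.5
tool_pos: [0.4858, 0.2559, 0.0546]
ee_rot: [3.142, -0.0, -0.075]
wrist_force: [-0.8, -0.1, -1.0]
width: 0.0161
```

step_arm(
  increments="0 0 0.15 0 0 0;0 0 0 0 0 0;0 0 0.1 0 0 0;0 0 0 0 0 0;0 0 0 0 0 0",
)

```text
time: 8.0
tool_pos: [0.4857, 0.2558, 0.0519]
ee_rot: [3.141, 0.0, -0.075]
wrist_force: [0.2, -0.8, -0.9]
width: 0.016
```

step_arm(
  increments="0 0 0.1 0 0 0;0 0 0 0 0 0;0 0 0 0 0 0",
)

```text
time: 8.3
tool_pos: [0.4857, 0.2558, 0.0509]
ee_rot: [3.141, 0.0, -0.075]
wrist_force: [0.4, -0.4, -1.5]
width: 0.0161
```

step_arm(
  increments="0 0 0.08 0 0 0;0 0 0 0 0 0;0 0 0 0 0 0",
)

```text
time: 8.6
tool_pos: [0.486, 0.256, 0.0508]
ee_rot: [-3.141, -0.001, -0.075]
wrist_force: [-0.1, 0.4, 1.8]
width: 0.0159
```

step_arm(
  increments="0 0 0.08 0 0 0;0 0 0 0 0 0;0 0 0 0 0 0",
)

```text
time: 8.9
tool_pos: [0.4862, 0.2562, 0.0507]
ee_rot: [-3.141, -0.001, -0.075]
wrist_force: [-1.9, -0.3, 5.6]
width: 0.0159
```

step_arm(
  increments="0 0 0.08 0 0 0;0 0 0 0 0 0;0 0 0 0 0 0",
)

```text
time: 9.2
tool_pos: [0.4864, 0.2564, 0.0507]
ee_rot: [-3.14, -0.002, -0.075]
wrist_force: [-3.3, 0.3, 8.7]
width: 0.0158
```

Contact with the bin floor. I'll back off slightly, release and retreat.

step_arm(
  increments="0 0 -0.15 0 0 0;0 0 0 0 0 0",
)

```text
time: 9.4
tool_pos: [0.486, 0.2561, 0.0507]
ee_rot: [-3.141, -0.001, -0.075]
wrist_force: [-1.3, -0.3, 4.3]
width: 0.0159
```

step_arm(
  increments="0 0 0 0 0 0;0 0 0 0 0 0;0 0 0 0 0 0;0 0 0 0 0 0;0 0 0 0 0 0",
  claw=-0.2,
)

```text
time: 9.9
tool_pos: [0.4856, 0.2557, 0.0497]
ee_rot: [3.141, 0.0, -0.075]
wrist_force: [-1.0, -0.2, 0.0]
width: 0.0524
```

step_arm(
  increments="0 0 -1 0 0 0;0 0 -2 0 0 0;0 0 -3 0 0 0;0 0 -4 0 0 0;0 0 -3 0 0 0",
)

```text
time: 10.4
tool_pos: [0.4863, 0.2561, 0.1834]
ee_rot: [-3.14, -0.003, -0.075]
wrist_force: [0.0, 1.4, 0.2]
width: 0.056
```

step_arm(
  increments="0.07 4.2 0 0 0 0;0.07 4.2 0 0 0 0;0.07 4.2 0 0 0 0;0.07 4.2 0 0 0 0;0.07 4.2 0 0 0 0",
  claw=-1,
)

```text
time: 10.9
tool_pos: [0.4733, 0.0447, 0.1812]
ee_rot: [3.141, -0.002, -0.075]
wrist_force: [0.3, 0.0, -0.7]
width: 0.092
```

step_arm(
  increments="0.07 4.2 0 0 0 0;0 0 0 0 0 -0.143;0 0 0 0 0 -0.143;0 0 0 0 0 -0.143;0 0 0 0 0 0",
)

```text
time: 11.4
tool_pos: [0.4711, 0.004, 0.1809]
ee_rot: [3.141, -0.001, 0.353]
wrist_force: [0.1, 0.4, -0.4]
width: 0.094
```

```bash
python3 - <<'E'
from h import *
import pickle
o=get_obs();w=snapshot("wrist");pickle.dump((o,w),open("w5.pkl","wb"));C=cam("wrist",o);s=snapshot("scene")
print(o["tool_pos"],o["ee_rot"])
u,v=proj(C,[.496,.0036,.038]).round().astype(int);x0,y0=u-35,v-40;print(x0,y0)
a=cv2.resize(w[y0:y0+80,x0:x0+70,::-1],None,fx=6,fy=6,interpolation=2)
b=cv2.resize(s[200:340,130:270,::-1],(300,300),interpolation=2)
im=np.zeros((480,725,3),np.uint8);im[:,:420]=a;im[:300,425:]=b;cv2.imwrite("pics/w5.png",im)
E
```

```text
[0.47113643 0.00399402 0.18093474] [ 3.14101431e+00 -1.07994676e-03  3.52979958e-01]
225 122
```

View pics/w5.png

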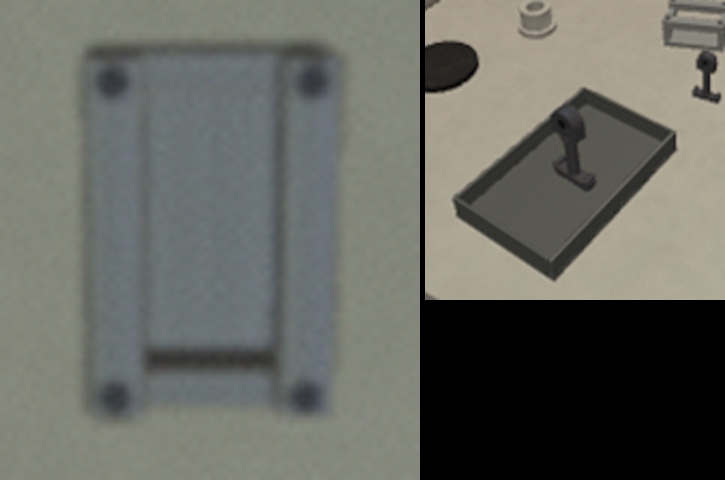

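The hook stands in the oblong bin. The yoke is square to the tool, with its screws at crop pixels (112,82), (313,82), (116,398) and (307,398).

```bash
python3 - <<'E'
from h import *
import pickle
o,w=pickle.load(open("w5.pkl","rb"));C=cam("wrist",o)
P=np.array([ray(C,(np.array(s)+.5)/6-.5+[225,122],.038) for s in[(112,82),(313,82),(116,398),(307,398)]])
v=P[0]+P[1]-P[2]-P[3];c=P.mean(0);print(c,np.arctan2(v[1],v[0]))
Rt=R.from_euler("xyz",o["ee_rot"]).as_matrix();print(Rt.T@(c-o["tool_pos"]))
E
```

```text
[0.49592274 0.00337338 0.038     ] 0.3576088603134811
[0.02288922 0.00906821 0.14296481]
```

step_arm(
  increments="2.3 0.9 2 0 0 0;0 0 4 0 0 0;0 0 4 0 0 0;0 0 4 0 0 0;0 0 2 0 0 0",
  claw=-1,
)

```text
time: 12.0
tool_pos: [0.4931, 0.0042, 0.0163]
ee_rot: [-3.139, 0.006, 0.352]
wrist_force: [0.0, 0.1, 0.0]
width: 0.0942
```

step_arm(
  increments="0 0 0.8 0 0 0;0 0 0 0 0 0;0 0 0 0 0 0",
)

```text
time: 12.3
tool_pos: [0.497, 0.0037, 0.0136]
ee_rot: [3.14, -0.003, 0.353]
wrist_force: [0.1, -0.6, 0.2]
width: 0.094
```

step_arm(
  increments="0 0 0 0 0 0;0 0 0 0 0 0;0 0 0 0 0 0;0 0 0 0 0 0;0 0 0 0 0 0",
  claw=1,
)

```text
time: 12.8
tool_pos: [0.4958, 0.0037, 0.0123]
ee_rot: [3.141, -0.0, 0.354]
wrist_force: [1.3, 0.7, -0.5]
width: 0.0575
```

step_arm(
  increments="0 0 0 0 0 0;0 0 0 0 0 0;0 0 0 0 0 0;0 0 -0.3 0 0 0;0 0 -0.5 0 0 0",
)

```text
time: 13.3
tool_pos: [0.4945, 0.0039, 0.019]
ee_rot: [-3.14, 0.003, 0.354]
wrist_force: [-0.5, 0.4, -3.4]
width: 0.0498
```

step_arm(
  increments="0 0 -1 0 0 0;0 0 -3 0 0 0;0 0 -4 0 0 0;-1.89 3.78 0 0 0 0;-1.89 3.78 0 0 0 0",
)

```text
time: 13.8
tool_pos: [0.4879, -0.0807, 0.103]
ee_rot: [3.138, -0.004, 0.357]
wrist_force: [0.7, 0.7, -4.3]
width: 0.0498
```

step_arm(
  increments="-1.89 3.78 0 0 0 0;-1.89 3.78 0 0 0 0;-1.89 3.78 0 0 0 0;-1.89 3.78 0 0 0 0;0 0 0 0 0 0.118",
)

```text
time: 14.3
tool_pos: [0.467, -0.2536, 0.1007]
ee_rot: [3.138, 0.001, 0.227]
wrist_force: [-0.1, 1.3, -3.4]
width: 0.0501
```

step_arm(
  increments="0 0 0 0 0 0.118;0 0 0 0 0 0.118;0 0 2 0 0 0;0 0 2 0 0 0;0 0 0 0 0 0",
)

```text
time: 14.8
tool_pos: [0.4657, -0.2468, 0.0573]
ee_rot: [-3.138, 0.006, -0.0]
wrist_force: [-0.4, -0.4, -4.7]
width: 0.0498
```

```bash
python3 - <<'E'
from h import *
o=get_obs();s=snapshot("scene");t=snapshot("top")
print(o["tool_pos"],o["wrist_force"],o["ee_rot"],o["width"])
cv2.imwrite("pics/s6.png",np.hstack([cv2.resize(s[130:230,240:365,::-1],(400,320)),cv2.resize(t[140:250,290:430,::-1],(400,320))]))
E
```

```text
[ 0.46565548 -0.24683199  0.05728751] [-0.35094021 -0.41448449 -4.70888005] [-3.13782641e+00  5.72975145e-03 -2.51636781e-04] 0.0497524254230418
```

View pics/s6.png

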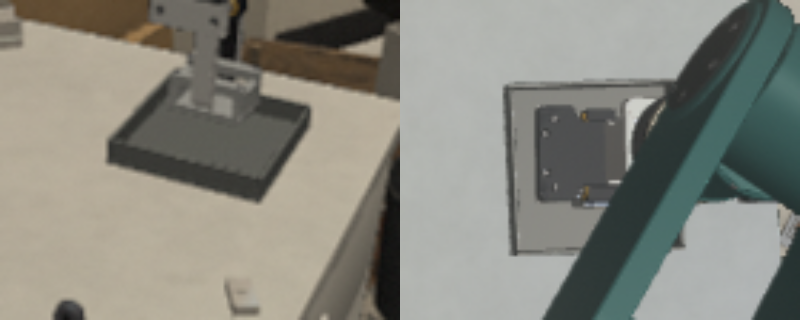

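The yoke hangs over the square bin near its centre, upright. Lowering it.

step_arm(
  increments="0 0 2 0 0 0;0 0 1 0 0 0;0 0 0.5 0 0 0;0 0 0 0 0 0;0 0 0 0 0 0",
)

```text
time: 15.4
tool_pos: [0.4683, -0.2485, 0.0258]
ee_rot: [3.141, -0.001, -0.0]
wrist_force: [-0.0, 0.7, -3.8]
width: 0.0492
```

step_arm(
  increments="0 0 0.2 0 0 0;0 0 0 0 0 0;0 0 0 0 0 0",
)

```text
time: 15.7
tool_pos: [0.468, -0.2484, 0.0234]
ee_rot: [3.141, -0.0, -0.0]
wrist_force: [0.0, 1.2, -3.3]
width: 0.0498
```

step_arm(
  increments="0 0 0.15 0 0 0;0 0 0 0 0 0;0 0 0 0 0 0",
)

```text
time: 16.0
tool_pos: [0.4678, -0.2482, 0.0215]
ee_rot: [-3.142, 0.0, -0.0]
wrist_force: [0.6, 0.0, -4.4]
width: 0.0498
```

step_arm(
  increments="0 0 0.1 0 0 0;0 0 0 0 0 0;0 0 0 0 0 0",
)

```text
time: 16.3
tool_pos: [0.4678, -0.2483, 0.0205]
ee_rot: [3.142, 0.0, -0.0]
wrist_force: [0.1, -0.4, -4.0]
width: 0.0498
```

step_arm(
  increments="0 0 0.3 0 0 0;0 0 0 0 0 0;0 0 0 0 0 0",
)

```text
time: 16.6
tool_pos: [0.4677, -0.2482, 0.0174]
ee_rot: [-3.141, 0.0, -0.0]
wrist_force: [0.5, -1.1, -2.9]
width: 0.0496
```

step_arm(
  increments="0 0 0.1 0 0 0;0 0 0 0 0 0;0 0 0 0 0 0",
)

```text
time: 16.9
tool_pos: [0.4679, -0.2483, 0.0166]
ee_rot: [3.142, 0.0, -0.0]
wrist_force: [0.2, 0.1, -3.9]
width: 0.0498
```

step_arm(
  increments="0 0 0.1 0 0 0;0 0 0 0 0 0;0 0 0 0 0 0",
)

```text
time: 17.2
tool_pos: [0.4681, -0.2484, 0.0161]
ee_rot: [3.141, -0.0, -0.0]
wrist_force: [-0.5, 0.1, -0.1]
width: 0.0496
```

Touching down. Releasing, retreating up and checking.

step_arm(
  increments="0 0 0 0 0 0;0 0 0 0 0 0;0 0 0 0 0 0;0 0 0 0 0 0;0 0 0 0 0 0",
  claw=-0.6,
)

```text
time: 17.7
tool_pos: [0.468, -0.2483, 0.0157]
ee_rot: [3.141, -0.0, -0.0]
wrist_force: [-0.6, -0.3, -0.5]
width: 0.0755
```

step_arm(
  increments="0 0 -1 0 0 0;0 0 -3 0 0 0;0 0 -4 0 0 0;0 0 -5 0 0 0;0 0 -5 0 0 0",
)

```text
time: 18.2
tool_pos: [0.4675, -0.248, 0.1978]
ee_rot: [3.142, 0.0, -0.0]
wrist_force: [2.0, -1.1, 0.5]
width: 0.0749
```

step_arm(
  increments="-5 0 0 0 0 0;-5 0 0 0 0 0;0 0 0 0 0 0;0 0 0 0 0 0;0 0 0 0 0 0",
)

```text
time: 18.7
tool_pos: [0.3687, -0.2485, 0.1962]
ee_rot: [3.141, -0.001, 0.0]
wrist_force: [0.9, -0.1, 0.5]
width: 0.0752
```

```bash
python3 - <<'E'
from h import *
o=get_obs();s=snapshot("scene");w=snapshot("wrist")
print(o["time"],o["tool_pos"],o["wrist_force"],o["width"])
cv2.imwrite("pics/s7.png",np.hstack([cv2.resize(s[120:340,130:360,::-1],(440,420)),cv2.resize(w[0:288,80:320,::-1],(350,420))]))
E
```

```text
18.7 [ 0.36867544 -0.24845592  0.19618334] [ 0.88708063 -0.1336994   0.51800165] 0.07516681145349433
```

View pics/s7.png

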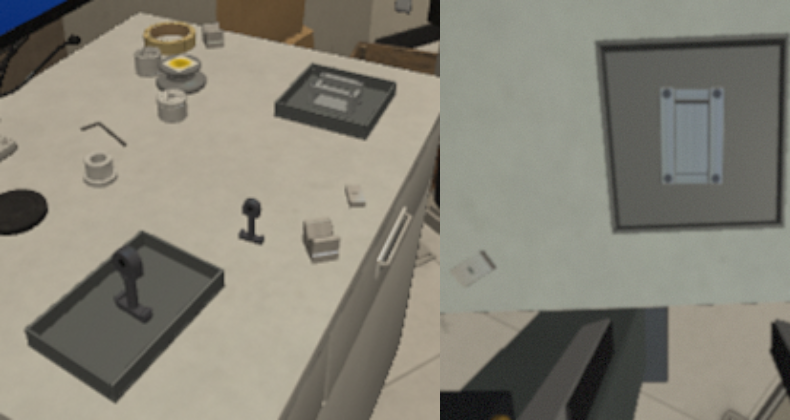

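The hook stands in the oblong bin, the yoke stands on its base in the square bin, and the small hook hasn't moved.

```bash
python3 -c "
from bench import *
print(close_job())"
```

```text
the job is handed in; nothing more can be done
None
```

The job is done and handed in at about 19 s of the 54 s allowed. The larger hook stands upright in the oblong bin, and the yoke stands on its base plate in the middle of the square bin.

**Disagreement with the task:** the task said the hook's arms lay across the slot, but all three cameras showed them already along it. The pose fit put them about 5° off the slot; its error was 0.13 along the slot, against 0.61 across it. A quarter turn would have locked the hook, so I raised it 2 mm, turned it about 5° to line up, and lifted it straight out. It did not catch, and the yoke stayed where it was.

**Last checks:** the final pictures show both parts in their bins, the smaller hook untouched and the gripper clear of everything. Wrist force stayed below about 10 N in the readings. No check failed, but the hand-in gave no verdict.

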